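# Seat the weir comb in its slotted sill

### The arm

A 6-joint arm with a two-finger parallel gripper is mounted at the origin on the work surface. World frame = base frame: x ahead of the robot, y to its left, z up, the work surface at z = 0. Lengths are in mm, angles in degrees, forces in N, time in s.
With the tool pointing down it reaches from about 350 to 925 mm from the base axis. Payload 6.4 kg.
Tool frame: the origin (TCP) lies at the centre of the arm's flange, where the gripper is bolted on; the fingertips stand 199 mm ahead of it and the grasp point (between the pads) lies 180 mm ahead of it (r.hold_point_z is the distance from the TCP to the grasp point, in mm); z points along the fingers, y is the line along which they close (so a half turn about z gives the same grasp; the last joint's range is limited). The gripper opens to 94 mm and grips with 3 to 60 N. Pads are 16 mm wide; open, the fingers measure 119 mm over their backs; the gripper's body (75 mm by 177 mm) begins 78 mm behind the grasp point.
Start: joints at [55.113, 14.043, 89.255, -0, 76.702, -9.975], TCP at [273.798, 589.534, 404.655] pointing down, gripper open.
Joint ranges: [-179.41, 179.41], [-58.25, 129.5], [7.25, 145.43], [-54.29, 234.29], [11.92, 165.04], [-157.13, 157.13]. Speed limits (degrees/s): [147.25, 147.25, 180, 180, 180, 180].

### API

Orientations are given as [roll, pitch, yaw] about the fixed x, y, z axes, in that order (R = Rz(yaw) Ry(pitch) Rx(roll)).
In Python, from plant import r gives the robot as it stands.
- The arm moves only by the shell command python3 -m inch 'ROWS' [FORCE]. ROWS is JSON, a list of rows, each a list of 3 entries, a list of its own where there are three numbers: the shift along the world's x, y, z in m, then the turn, a rotation vector about the world's x, y, z in rad, then the closure, from 0 (fully open) to 1 (shut). A call has 1 to 5 rows; each row shifts and turns the commanded pose from where the row before left it; what a row does not reach is not made up. A row lasts 1/10 s, in which the tool goes at most 50 mm and 8.59 degrees, less where a joint would pass 70% of its speed; a pose out of reach is approached as far as the arm can. A call is refused whole if a number of a shift passes 0.05 or a number of a turn 0.15, either way. A call with a gripper value outside its range is refused whole. The fingers move at their own pace and stop on an object; FORCE is the grip in N (left out, the last holds). Time passes only in rows, so rows that do not move let the fingers close. It gives the time, the measured TCP pose, the force, the opening and the grip force at its end, in the units of the state.
- r.get_obs(): the state, without advancing time (a new reading comes with each control period).
- r.camera(name): name is "side" or "top" or "wrist"; returns (picture, depth): 480x640x3 uint8, blue, green, red; 480x640 float32, mm along the optical axis (not along the pixel's ray), 0 where there is no reading.
- r.camera_info(name): a dict with "fov_y" (degrees; the focal length in pixels is half the picture's height over the tangent of half this angle, whatever the lens; pixels are square), "cx", "cy" (the principal point, pixels), "dist" ([k1, k2, p1, p2, k3] as OpenCV has them; the pictures are not rectified), "position" and "rotation" of the camera in the world. Camera axes: x right, y down, z forward; pixel columns grow to the right and rows downward; lengths in mm; the calibration is good to about 2 mm. A picture is of the moment at which its call begins: read the wrist's pose just before it. camera_info takes no time and is no camera call; for the wrist camera it gives the pose at the moment of the call.
- r.job_done(): hands the job in; it is judged then, once.
The state is a dict: "t": time; "q": joint angles; "qd": joint speeds; "joint_efforts": joint torques, N m; "eef_pos": TCP position; "orientation": TCP orientation; "wrist_force": force on the tool from outside, world axes, zero at the start; "moment": the same for the moment, N m; "width": opening from 0.0 (shut) to 1.0 (fully open); "finger_force": force on a finger pad.
Only numpy, scipy, OpenCV 4.12 (cv2) and the standard library are available. Lean on these libraries where they do the work, as an engineer would, in place of code of your own. Each camera call takes 0.05 s, during which the arm holds its last target. There are 200 camera calls.

### The job

Take the black five-toothed weir comb off the white draining stand and fit it into the grey slotted sill on the lazy susan, feeling gently for the slots so that every tooth enters its own slot, and keep hold of it until its back sits fully home, flat on the sill. Then let go and leave it there. Do not force it, do not drop it in, and leave the other things where they are.

Things in the scene. Friction and masses are not known exactly. Their poses are not given: they have to be found in the camera images.
- comb: Loose black comb, 112 mm long (y), about 60 g (varies), symmetrical both ways. Origin: middle of the tooth row at tip level; z up. Five teeth at y = -32, -16, 0, 16, 32 mm, each 6 mm square, 20 mm long (z 0 to 20), tips rounded along y (radius 3 mm). Above them the back: 16 mm thick (x), 112 mm long, z 20 to 30. On it stands the tab to hold it by.
- comb_tab (a point): Middle of the comb's upright tab, 48 mm above the comb's origin, same axes. The tab is 10 mm thick (x), 44 mm wide (y), 36 mm high (z 30 to 66 mm of the comb); the thicker back below it makes a 3 mm shoulder on either side.
- channel_top (a point): On the tray's centre, 32 mm above its origin: height of the sill's flat top. Sill: 36 mm (x) by 110 mm (y), centred in x; five slots in a row along y, 16 mm apart, each 8.2 mm (y) by 9 mm (x), 26 mm deep; ends solid. Friction clamps it (60 N) up to 12 mm off centre either way along y; that offset is not in this measured point: feel for it or see it.
- stand: Fixed white draining stand, 60 x 130 x 42 mm, origin under its centre, y along its length. Two end blocks at y = -48 and +48 mm (10 mm thick) carry the comb's back at height 36 mm between lips 42 mm high, 21 mm apart; the teeth hang free between them. The comb starts upright in it, origin 16 mm above the stand's, and lifts straight up.
- channel: Fixed black tray on the lazy susan that holds the grey slotted sill: 50 mm (x) by 150 mm (y), walls 23 mm high; origin under its centre, y along its length, z up. Fully home, the comb's origin is 12 mm above this origin, its y along the tray's y, its back flat on the sill. All is rigid: touch with a few newtons; over 25 N between comb and sill or tray is forcing.
- turntable: Round wooden lazy susan, radius 180 mm, 22 mm high, origin under its centre. Does not turn (locked).
- tub: Bystander: green flip-top pellet tub, radius 31 mm, 80 mm high, loose on the lazy susan, origin under its centre.
- cup: Bystander: transparent breeder cup, rim radius 33 mm, 60 mm high, loose on the lazy susan, origin under its centre.
- dish: Bystander: white ceramic feeding dish, radius 40 mm, 22 mm high, loose on the lazy susan, origin under its centre.
- magnet: Bystander: teal algae magnet, 34 x 56 x 30 mm, loose on the lazy susan, origin under its centre.
- valve: Bystander: small grey check valve, 52 mm long, 18 mm high, loose on the lazy susan, origin under its centre.
- bottle: Bystander: white bottle, radius 26 mm, 130 mm high, loose on the counter, origin under its centre.
- cave: Bystander: terracotta spawning cone, radius 36 mm, 50 mm high, loose on the counter, origin under its centre.
Mind the look-alikes: they are no part of the job. Leave any pink look-alike of the stand alone. Leave any red look-alike of the comb alone.

How it is judged (in metres and radians):
On the way, in this order (a step that is already met when the one before it is completed fails the run):
1. the comb is lifted off the stand in the gripper (z of comb in the frame of stand above 0.045 m and contact force between comb and the fingers above 0.5 N), for 0.2 s.
2. all teeth are fully in their slots while the gripper still holds the comb (z of comb in the frame of channel between 0.0095 and 0.014 m and x of comb in the frame of channel between -0.004 and 0.004 m and y of comb in the frame of channel between -0.016 and 0.016 m and angle between the z axis of comb and the z axis of channel, either way round below 0.06 rad and angle between the y axis of comb and the y axis of channel, either way round below 0.1 rad and contact force between comb and the fingers above 0.3 N), for 0.1 s.
At the end, for the whole second after the job is handed in: The comb stands in the sill with all five teeth in their slots: its origin 9.5 to 14 mm above the tray's origin (12 mm is home), within 4 mm of the tray's centre line in x and 16 mm of its centre in y, upright within 0.06 rad and in line with the tray within 0.10 rad, released and at rest (z of comb in the frame of channel between 0.0095 and 0.014 m and x of comb in the frame of channel between -0.004 and 0.004 m and y of comb in the frame of channel between -0.016 and 0.016 m and angle between the z axis of comb and the z axis of channel, either way round below 0.06 rad and angle between the y axis of comb and the y axis of channel, either way round below 0.1 rad and contact force between comb and the fingers below 0.05 N and linear speed of comb below 0.01 m/s); the robot touches nothing.
It fails at once if the comb is forced: more than 25 N between the comb and the sill or its tray (contact force between comb and channel above 25 N).
It fails at once if a bystander is moved by more than 25 mm (distance of any of tub, cup, dish, magnet, valve, bottle, cave from where it was at the start of the episode above 0.025 m).
It also fails if it takes over 67 s, if anything falls off the work surface, if the arm or the gripper's body presses on something with over 40 N, if the wrist force passes 120 N, or if a joint passes its speed limit or range.

## Working session

There is one attempt and no reset: what is moved stays moved. The work goes in short steps, Python scripts to look and compute and a shell command to move; the robot and the scene stay as the last step left them, time stands still between calls to the robot, and variables do not carry over. Pictures are saved under pics/ and viewed, at most 10 in all, crops included, and the job is handed in when it is done.

```bash
mkdir -p pics; cat > h.py <<'E'
import numpy as np, cv2
from plant import r
def K(i):
    f=240/np.tan(np.radians(i["fov_y"])/2); return np.array([[f,0,i["cx"]],[0,f,i["cy"]],[0,0,1.]])
def pts(i,uv,depth=None,z=None):
    uv=np.array(uv,float).reshape(-1,2)
    n=cv2.undistortPoints(uv[:,None],K(i),np.array(i["dist"],float))[:,0]
    d=np.c_[n,np.ones(len(n))]; R=np.array(i["rotation"]); p=np.array(i["position"])
    if depth is not None: return p+(d*np.array(depth)[:,None])@R.T
    w=d@R.T; return p+w*((z-p[2])/w[:,2])[:,None]
E
python3 - <<'E'
from h import *
o=r.get_obs(); print(o)
ims=[]
for n in ("top","side"):
    b,d=r.camera(n); i=r.camera_info(n); print(n,i)
    cv2.imwrite(f"pics/{n}0.png",b); np.savez(f"{n}0.npz",b=b,d=d)
E
```

```text
{'t': 0.0, 'q': array([ 5.51136535e+01,  1.40838026e+01,  8.93212484e+01, -1.12153984e-03,
        7.66998504e+01, -9.97395620e+00]), 'qd': array([ 0.03918323,  0.00074634,  0.09254419, -0.05464446, -0.05951736,
        0.02018032]), 'joint_efforts': array([ 1.11569538e-03, -4.15851617e+01, -3.14596796e+01,  6.84780045e-02,
        3.32659506e-02, -1.25537213e-04]), 'eef_pos': array([273.66356533, 589.3543267 , 403.58290668]), 'orientation': array([-1.79896495e+02, -1.70944702e-02,  1.55087853e+02]), 'wrist_force': array([ 0.25826529, -0.37403088, -0.2438737 ]), 'moment': array([ 0.03912091, -0.04101222,  0.00939962]), 'finger_force': 0.0, 'width': 0.9987982612413919}
top {'fov_y': 45.498919705310605, 'cx': 333.62236669018307, 'cy': 244.6360621697468, 'dist': array([0.0336768, 0.       , 0.       , 0.       , 0.       ]), 'position': array([ 358.09898719,   59.04172026, 1344.8423268 ]), 'rotation': array([-172.9065589 ,   -0.30225542,  -91.49437466])}
side {'fov_y': 48.602174271653524, 'cx': 312.14519930411603, 'cy': 231.34942627720662, 'dist': array([0.02315691, 0.        , 0.        , 0.        , 0.        ]), 'position': array([ 181.89746562, -715.56393034,  775.73431689]), 'rotation': array([-130.22445206,    0.21812378,  -24.76148125])}
```

View pics/top0.png

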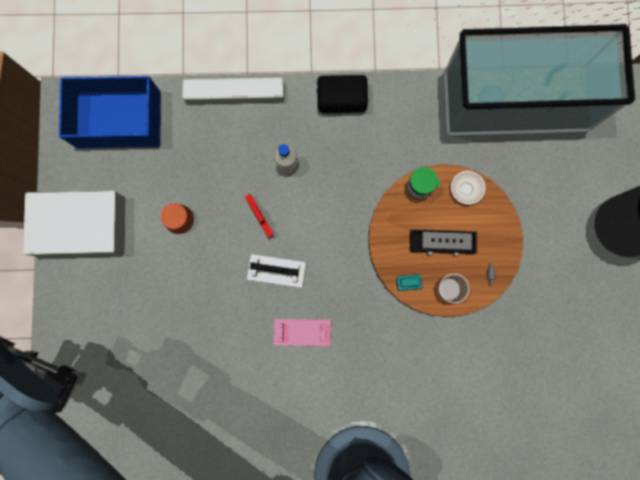

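View pics/side0.png

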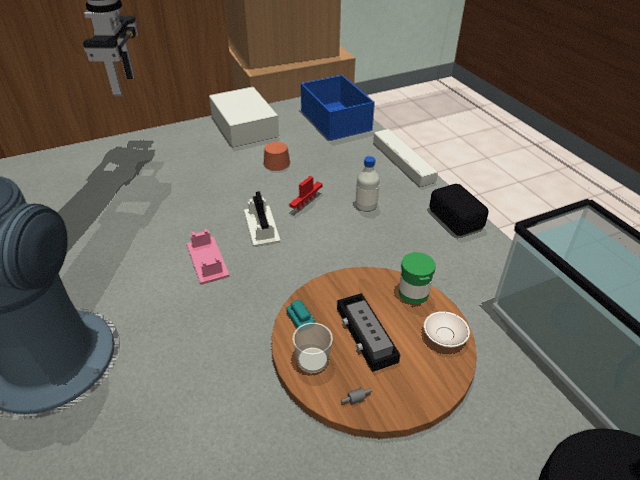

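Candidates: the black comb on the white stand at top (276,269) and side (262,213); the red comb (260,216) and pink stand (302,333), which are look-alikes; and the black box (342,94). I choose (276,269). The sill in the black tray is at top (447,241) and side (368,332).

```bash
cat >> h.py <<'E'
from scipy.spatial.transform import Rotation as Ro
def info(n):
    i=dict(r.camera_info(n)); i["rotation"]=Ro.from_euler("xyz",i["rotation"],degrees=True).as_matrix(); return i
E
python3 - <<'E'
from h import *
def comp(b,d,i,name,roi,mask):
    u0,u1,v0,v1=roi; m=np.zeros(b.shape[:2],bool); m[v0:v1,u0:u1]=mask[v0:v1,u0:u1]
    n,l,s,c=cv2.connectedComponentsWithStats(m.astype(np.uint8)); k=1+np.argmax(s[1:,4]); m=l==k
    v,u=np.nonzero(m&(d>0)); P=pts(i,np.c_[u,v],depth=d[v,u])
    print(name,"n",len(P),"rect",cv2.minAreaRect(np.c_[u,v].astype(np.float32)),"z pct",np.percentile(P[:,2],[2,25,50,75,98]).round(1),"mean",P.mean(0).round(1))
    return P
for n,rs in (("top",((245,308,252,290),(405,482,225,258))),("side",((240,282,185,248),(330,402,290,372)))):
    f=np.load(n+"0.npz"); b,d=f["b"],f["d"]; i=info(n); h=cv2.cvtColor(b,cv2.COLOR_BGR2HSV)
    mx=b.max(2); sat=h[...,1]
    dark=mx<45; white=(mx>150)&(sat<40); grey=(mx>60)&(mx<170)&(sat<40)
    for nm,ro,m in (("comb",rs[0],dark),("stand",rs[0],white),("tray",rs[1],dark),("sill",rs[1],grey)):
        P=comp(b,d,i,n+" "+nm,ro,m)
        if nm in("comb","sill"):
            zt=np.percentile(P[:,2],98); Q=P[P[:,2]>zt-8]; rc=cv2.minAreaRect(Q[:,:2].astype(np.float32)); print("  top part",Q.mean(0).round(1),rc)
        else: print("  xy rect",cv2.minAreaRect(P[:,:2].astype(np.float32)))
a=np.load("top0.npz")["b"]; c=np.hstack([cv2.resize(a[240:300,236:316],(400,300),interpolation=2),cv2.resize(a[211:271,405:485],(400,300),interpolation=2)])
s=np.load("side0.npz")["b"]; c2=np.hstack([cv2.resize(s[185:260,212:312],(400,300),interpolation=2),cv2.resize(s[290:380,310:430],(400,300),interpolation=2)])
cv2.imwrite("pics/crop1.png",np.vstack([c,c2]))
E
```

```text
top comb n 209 rect ((274.3323669433594, 269.0895690917969), (45.69318389892578, 5.093915939331055), 8.746162414550781) z pct [41.6 45.5 48.1 78.7 85.7] mean [465.9 183.6  57.6]
  top part [466.2 185.4  81.7] ((466.1193542480469, 185.22779846191406), (42.78594207763672, 6.409425258636475), 80.23744201660156)
top stand n 1114 rect ((275.6952209472656, 270.2113952636719), (57.28557205200195, 27.654071807861328), 8.615649223327637) z pct [-2.   4.   6.3  8.7 42.3] mean [466.1 182.    8.3]
  xy rect ((468.06365966796875, 185.6177978515625), (135.7180633544922, 65.14198303222656), 79.70785522460938)
top tray n 432 rect ((442.99346923828125, 241.72836303710938), (64.51651763916016, 20.248878479003906), 1.6365771293640137) z pct [24.4 32.1 44.  46.4 50.7] mean [ 515.6 -184.7   40.3]
  xy rect ((520.2070922851562, -202.37350463867188), (147.61679077148438, 45.77251434326172), 86.52021026611328)
top sill n 834 rect ((446.530517578125, 240.08433532714844), (49.439212799072266, 17.257083892822266), 1.9091525077819824) z pct [29.7 51.3 53.9 55.9 59.7] mean [ 522.4 -209.2   52.4]
  top part [ 522
[... 631 characters left out ...]
 229.6265411376953), (236.93795776367188, 99.76911163330078), 67.80957794189453)
side tray n 1005 rect ((367.4902648925781, 331.0054931640625), (82.98861694335938, 31.757213592529297), 60.572540283203125) z pct [23.4 34.  42.8 45.8 48.3] mean [ 507.9 -217.3   39.7]
  xy rect ((518.8168334960938, -204.9303741455078), (152.14727783203125, 49.402992248535156), 86.95292663574219)
side sill n 1140 rect ((370.6535339355469, 328.0852355957031), (63.300331115722656, 22.13650131225586), 61.04899978637695) z pct [37.  53.6 54.7 55.7 57.5] mean [ 519.7 -216.    53.5]
  top part [ 519.5 -213.1   54.9] ((520.2086181640625, -210.52713012695312), (111.94075012207031, 37.711944580078125), 86.94090270996094)
```

View pics/crop1.png

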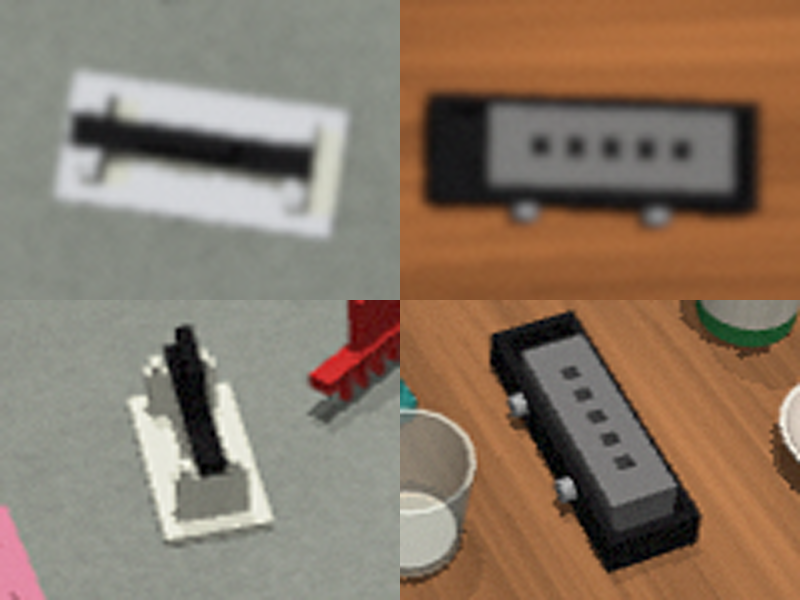

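Top and side crops: the black comb stands upright on the white stand, tab top at crop (240,155), so the choice is confirmed. The red one lies beside it. The grey sill has five slots, shifted towards one end of its tray.

Comb at about (466,185), yaw −10°. Sill at about (521,−209), yaw −3.5°.

```bash
python3 -m inch '[[[0.019,-0.040,-0.003],[0,0,-0.131],0],[[0.019,-0.040,-0.003],[0,0,-0.131],0],[[0.019,-0.040,-0.003],[0,0,-0.131],0],[[0.019,-0.040,-0.003],[0,0,-0.131],0],[[0.019,-0.040,-0.003],[0,0,-0.131],0]]'; python3 -m inch '[[[0.019,-0.040,-0.003],[0,0,-0.131],0],[[0.019,-0.040,-0.003],[0,0,-0.131],0],[[0.019,-0.040,-0.003],[0,0,-0.131],0],[[0.019,-0.040,-0.003],[0,0,-0.131],0],[[0.019,-0.040,-0.003],[0,0,-0.131],0]]'; python3 -m inch '[[[0,0,0],[0,0,0],0],[[0,0,0],[0,0,0],0],[[0,0,0],[0,0,0],0]]'
python3 - <<'E'
from h import *
i=info("wrist"); b,d=r.camera("wrist"); print(r.get_obs()["eef_pos"],r.get_obs()["orientation"]); print(i)
cv2.imwrite("pics/w1.png",b); np.savez("w1.npz",b=b,d=d,R=i["rotation"],p=i["position"])
E
```

```text
t: 0.6
eef_pos: [369.0, 387.9, 389.1]
orientation: [-180.0, 0.0, 117.3]
wrist_force: [1.1, 0.6, -0.0]
width: 1.0
finger_force: 0.0
t: 1.1
eef_pos: [464.0, 187.8, 374.3]
orientation: [-180.0, 0.0, 79.7]
wrist_force: [-0.4, -0.2, -0.1]
width: 0.999
finger_force: 0.0
t: 1.4
eef_pos: [463.4, 190.3, 374.5]
orientation: [-180.0, -0.0, 80.1]
wrist_force: [-0.6, 0.7, -0.2]
width: 0.999
finger_force: 0.0
[463.27787968 190.55284789 374.53112806] [-1.79976626e+02 -6.05496654e-03  8.01640212e+01]
{'fov_y': 59.050038422358504, 'cx': 318.3057169776232, 'cy': 242.12376703389452, 'dist': array([0.01987463, 0.        , 0.        , 0.        , 0.        ]), 'position': array([475.17554998, 257.94041313, 354.6054808 ]), 'rotation': array([[ 0.9852534 , -0.16585485, -0.04204639],
       [-0.17109355, -0.95736764, -0.2327535 ],
       [-0.00165056,  0.23651505, -0.97162642]])}
```

View pics/w1.png

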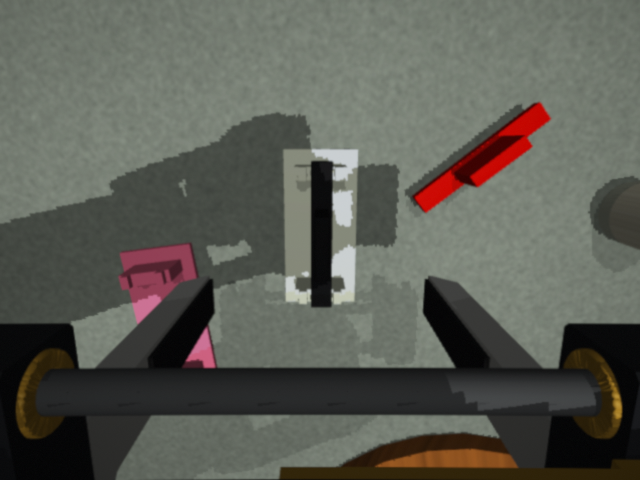

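The wrist view shows the comb's back and tab at (322,234), between the fingers; the white stand lies around it.

```bash
cat > meas.py <<'E'
from h import *
def dark(f,roi,thr=45):
    z=np.load(f); b,d=z["b"],z["d"]; i=dict(r.camera_info("wrist")); i["rotation"],i["position"]=z["R"],z["p"]
    m=np.zeros(d.shape,bool); u0,u1,v0,v1=roi; m[v0:v1,u0:u1]=(b.max(2)<thr)[v0:v1,u0:u1]; return b,d,i,m
E
python3 - <<'E'
from meas import *
b,d,i,m=dark("w1.npz",(300,345,150,315))
v,u=np.nonzero(m&(d>0)); P=pts(i,np.c_[u,v],depth=d[v,u])
print(np.histogram(P[:,2],bins=range(20,100,5)))
for lo,hi in((70,95),(40,52)):
    Q=P[(P[:,2]>lo)&(P[:,2]<hi)]; print(Q.mean(0),np.median(Q[:,2]),cv2.minAreaRect(Q[:,:2].astype(np.float32)))
E
```

```text
(array([   0,    0,    0,    0,   94, 1706,   14,   15,   15,   22,   17,
         18,  927,    0,    0]), array([20, 25, 30, 35, 40, 45, 50, 55, 60, 65, 70, 75, 80, 85, 90, 95]))
[465.07329501 188.85369381  81.87160014] 82.09647361357983 ((464.97320556640625, 187.4454803466797), (43.66902542114258, 9.402769088745117), 80.16950225830078)
[465.4181102  194.21672962  46.17326487] 46.174704564337674 ((464.5188293457031, 187.28903198242188), (110.83061981201172, 15.400198936462402), 80.09609985351562)
```

```bash
python3 -m inch '[[[0.0013,-0.0028,-0.03],[0,0,0],0],[[0,0,-0.035],[0,0,0],0],[[0,0,-0.03],[0,0,0],0],[[0,0,-0.02],[0,0,0],0],[[0,0,-0.0125],[0,0,0],0]]'; python3 -m inch '[[[0,0,0],[0,0,0],0.3],[[0,0,0],[0,0,0],0.6],[[0,0,0],[0,0,0],1],[[0,0,0],[0,0,0],1],[[0,0,0],[0,0,0],1]]' 25;  python3 -m inch '[[[0,0,0],[0,0,0],1],[[0,0,0],[0,0,0],1],[[0,0,0],[0,0,0],1]]'
```

```text
t: 1.95
eef_pos: [464.0, 187.8, 245.3]
orientation: [-179.9, 0.0, 80.2]
wrist_force: [-0.8, -0.7, -0.5]
width: 0.996
finger_force: 0.0
t: 2.45
eef_pos: [465.4, 186.8, 248.0]
orientation: [179.9, -0.0, 80.0]
wrist_force: [0.5, -1.1, 0.9]
width: 0.609
finger_force: 0.0
t: 2.75
eef_pos: [465.1, 186.7, 247.2]
orientation: [180.0, -0.0, 80.0]
wrist_force: [0.8, 0.2, 0.1]
width: 0.358
finger_force: 0.0
```

```bash
python3 -m inch '[[[0,0,0],[0,0,0],1],[[0,0,0],[0,0,0],1],[[0,0,0],[0,0,0],1],[[0,0,0],[0,0,0],1],[[0,0,0],[0,0,0],1]]'; python3 -m inch '[[[0,0,0.01],[0,0,0],1],[[0,0,0.02],[0,0,0],1],[[0,0,0.02],[0,0,0],1],[[0,0,0.02],[0,0,0],1],[[0,0,0.02],[0,0,0],1]]'
```

```text
t: 3.25
eef_pos: [465.1, 186.7, 247.1]
orientation: [-180.0, 0.0, 80.0]
wrist_force: [0.1, 0.3, 0.2]
width: 0.101
finger_force: 25.0
t: 3.75
eef_pos: [465.0, 186.7, 338.6]
orientation: [180.0, -0.0, 80.0]
wrist_force: [-0.1, 0.7, -1.7]
width: 0.102
finger_force: 25.0
```

```bash
python3 -m inch '[[[0.005,-0.030,0.004],[0,0,0.01],1],[[0.005,-0.040,0.004],[0,0,0.01],1],[[0.005,-0.040,0.004],[0,0,0.01],1],[[0.005,-0.040,0.004],[0,0,0.01],1],[[0.005,-0.040,0.004],[0,0,0.01],1]]'; python3 -m inch '[[[0.005,-0.040,0],[0,0,0.01],1],[[0.005,-0.040,0],[0,0,0.01],1],[[0.005,-0.040,0],[0,0,0.01],1],[[0.005,-0.040,0],[0,0,0.01],1],[[0.005,-0.040,0],[0,0,0.01],1]]';  python3 -m inch '[[[0.005,-0.040,0],[0,0,0.012],1],[[0,-0.040,0],[0,0,0],1],[[0,-0.02,0],[0,0,0],1],[[0,0,0],[0,0,0],1],[[0,0,0],[0,0,0],1]]'
python3 - <<'E'
from h import *
i=info("wrist"); b,d=r.camera("wrist"); o=r.get_obs(); print(o["eef_pos"],o["orientation"])
cv2.imwrite("pics/w2.png",b); np.savez("w2.npz",b=b,d=d,R=i["rotation"],p=i["position"])
E
```

```text
t: 4.25
eef_pos: [489.9, -4.8, 358.2]
orientation: [179.9, 0.0, 82.9]
wrist_force: [0.7, 0.3, -0.6]
width: 0.103
finger_force: 25.0
t: 4.75
eef_pos: [515.0, -205.0, 357.9]
orientation: [180.0, 0.0, 85.8]
wrist_force: [0.1, -0.0, -0.9]
width: 0.104
finger_force: 25.0
t: 5.25
eef_pos: [520.0, -302.7, 357.2]
orientation: [-180.0, -0.1, 86.4]
wrist_force: [-0.0, -0.2, -1.1]
width: 0.1
finger_force: 25.0
[ 520.11909032 -302.13143343  357.12175521] [-1.79978105e+02 -4.45679856e-02  8.64935344e+01]
```

View pics/w2.png

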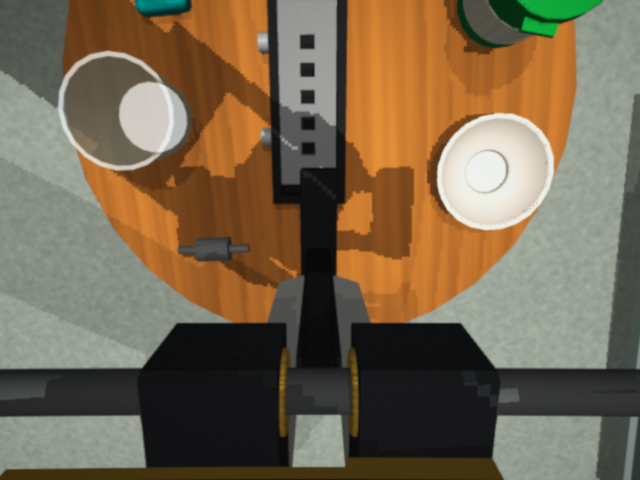

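The wrist view shows the five slots at (307,41), (307,69), (307,97), (308,124) and (308,148), with the held comb at (319,230) in front.

```bash
python3 - <<'E'
from meas import *
b,d,i,m=dark("w2.npz",(298,318,30,158),70)
n,l,s,c=cv2.connectedComponentsWithStats(m.astype(np.uint8)); print(s[1:,4])
k=[j for j in range(1,n) if s[j,4]>60]; C=c[k]
g=np.zeros(m.shape,bool); g[30:160,284:299]=1; g&=b.max(2)>70
v,u=np.nonzero(g&(d>0)); zs=np.median(pts(i,np.c_[u,v],depth=d[v,u])[:,2]); print("sill z",zs)
P=pts(i,C,z=54); print(C.round(1),P.round(1),P.mean(0))
f=np.polyfit(P[:,1],P[:,0],1); print("yaw",-np.degrees(np.arctan(f[0])), "spacing",np.diff(P[:,1]))
b,d,i,m=dark("w2.npz",(285,350,165,280),45)
v,u=np.nonzero(m&(d>0)); P=pts(i,np.c_[u,v],depth=d[v,u]); P=P[(P[:,2]>90)]
print(np.histogram(P[:,2],bins=range(90,210,5)))
for lo,hi in((130,165),(178,200)):
    Q=P[(P[:,2]>lo)&(P[:,2]<hi)]
    if len(Q)>20: print(len(Q),np.median(Q[:,2]),Q[:,1].min(),Q[:,1].max(),cv2.minAreaRect(Q[:,:2].astype(np.float32)), np.polyfit(Q[:,1],Q[:,2],1))
E
```

```text
[169 167 153 197 198]
sill z 54.100824848095215
[[307.   41. ]
 [307.   69.1]
 [307.1  96.4]
 [307.6 122.6]
 [308.  148.3]] [[ 520.7 -175.3   54. ]
 [ 519.6 -191.3   54. ]
 [ 518.5 -207.4   54. ]
 [ 517.8 -223.3   54. ]
 [ 516.9 -239.4   54. ]] [ 518.68076964 -207.34667664   54.        ]
yaw -3.3178189300325753 spacing [-16.00690128 -16.11557376 -15.90503651 -16.07250476]
(array([   0,    0,    0,    0,    0,    0,    0,    0,    0,    0,    0,
          8,  130, 3041,   62,   73,   84,   85,   96,  111,  257,    0,
          0]), array([ 90,  95, 100, 105, 110, 115, 120, 125, 130, 135, 140, 145, 150,
       155, 160, 165, 170, 175, 180, 185, 190, 195, 200, 205]))
3241 156.19812362285344 -293.7403094653937 -245.75678517107292 ((521.9406127929688, -270.1545715332031), (48.05634307861328, 16.030620574951172), 86.43897247314453) [-2.52225501e-02  1.49600536e+02]
497 190.29782431745394 -283.45843867311976 -279.63839165110466 ((521.2815551757812, -281.4965515136719), (3.579047918319702, 10.001290321350098), 86.68559265136719) [  -2.66073287 -559.03773991]
```

```bash
python3 -m inch '[[[-0.0003,0.025,0],[0,0,0.003],1],[[-0.0005,0.035,0],[0,0,0],1],[[-0.0005,0.025,0],[0,0,0],1],[[0,0.0095,0],[0,0,0],1],[[0,0,-0.01],[0,0,0],1]]';  python3 -m inch '[[[0,0,-0.02],[0,0,0],1],[[0,0,-0.02],[0,0,0],1],[[0,0,-0.01],[0,0,0],1],[[0,0,-0.005],[0,0,0],1],[[0,0,0],[0,0,0],1]]'
python3 -m inch '[[[0,0,0],[0,0,0],1],[[0,0,0],[0,0,0],1],[[0,0,0],[0,0,0],1]]'
python3 - <<'E'
from h import *
i=info("wrist"); b,d=r.camera("wrist"); o=r.get_obs(); print(o["eef_pos"],o["orientation"],o["wrist_force"])
s,_=r.camera("side")
np.savez("w3.npz",b=b,d=d,R=i["rotation"],p=i["position"])
cv2.imwrite("pics/w3.png",np.hstack([cv2.resize(b[100:300,220:420],(400,400)),cv2.resize(s[240:380,300:440],(400,400),interpolation=2)]))
E
```

```text
t: 5.8
eef_pos: [519.3, -207.1, 348.5]
orientation: [179.8, 0.1, 86.8]
wrist_force: [0.6, -0.0, -0.8]
width: 0.103
finger_force: 25.0
t: 6.3
eef_pos: [518.7, -209.1, 291.6]
orientation: [-179.9, -0.0, 86.6]
wrist_force: [0.3, 0.5, -0.2]
width: 0.103
finger_force: 25.0
t: 6.6
eef_pos: [519.0, -208.9, 293.0]
orientation: [179.9, 0.0, 86.6]
wrist_force: [-0.4, -0.8, -0.0]
width: 0.101
finger_force: 25.0
[ 518.96972396 -208.86764144  292.84740685] [1.79938334e+02 3.73201018e-02 8.66245577e+01] [-0.42414741  0.09688345 -0.77354037]
```

View pics/w3.png

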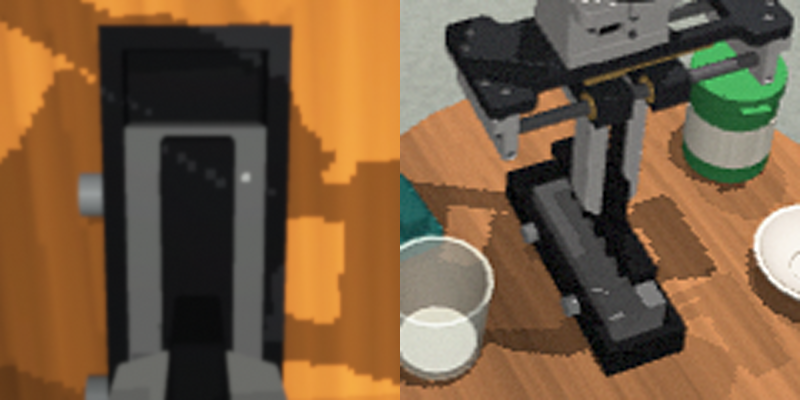

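The crop shows the comb's far end at full-frame (319,168) and the sill's far end at (318,162), with the comb centred across the sill.

```bash
python3 - <<'E'
from meas import *
b,d,i,_=dark("w3.npz",(0,1,0,1))
g=b.max(2).astype(int)
for u in (290,345): # sill end edge
    col=g[150:175,u]; k=150+np.argmax(np.diff(col)); print("sill",u,k,pts(i,[[u,k+.5]],z=54).round(1))
for u in (310,319,328):
    col=g[163:178,u]; k=163+np.argmin(np.diff(col)); print("comb",u,k,pts(i,[[u,k+.5]],z=92).round(1), d[k+5,u])
v,u=np.nonzero(np.ones_like(d)*0+((g<60)&(d>0))); P=pts(i,np.c_[u,v],depth=d[v,u]); Q=P[(P[:,2]>85)&(P[:,2]<98)&(P[:,1]>-190)&(abs(P[:,0]-520)<15)]
print(len(Q),cv2.minAreaRect(Q[:,:2].astype(np.float32)),Q[:,1].max(),np.median(Q[:,2]))
v,u=np.nonzero((g>60)&(d>0)); P=pts(i,np.c_[u,v],depth=d[v,u]); Q=P[(P[:,2]>50)&(P[:,2]<58)&(P[:,1]>-200)&(abs(P[:,0]-520)<22)]
print(len(Q),cv2.minAreaRect(Q[:,:2].astype(np.float32)),Q[:,1].max())
E
```

```text
sill 290 162 [[ 508.2 -151.4   54. ]]
sill 345 163 [[ 536.1 -153.5   54. ]]
comb 310 167 [[ 519. -152.   92.]] 180.11613
comb 319 167 [[ 522.8 -152.2   92. ]] 179.54185
comb 328 167 [[ 526.6 -152.4   92. ]] 178.35658
3052 ((521.31103515625, -171.42726135253906), (37.54060363769531, 15.66261100769043), 87.23015594482422) -152.43354812771494 91.97103351255785
3024 ((520.6239013671875, -176.83273315429688), (48.08346939086914, 36.023197174072266), 86.73931884765625) -151.85130489201543
```

```bash
python3 -m inch '[[[-0.0003,0.001,0],[0,0,0],1],[[0,0,-0.002],[0,0,0],1],[[0,0,-0.002],[0,0,0],1],[[0,0,-0.001],[0,0,0],1],[[0,0,0],[0,0,0],1]]';  python3 -m inch '[[[0,0,-0.001],[0,0,0],1],[[0,0,-0.001],[0,0,0],1],[[0,0,0],[0,0,0],1]]'; python3 -m inch '[[[0,0,-0.001],[0,0,0],1],[[0,0,0],[0,0,0],1]]'; python3 -m inch '[[[0,0,-0.001],[0,0,0],1],[[0,0,0],[0,0,0],1]]'
```

```text
t: 7.2
eef_pos: [518.4, -207.7, 286.8]
orientation: [-180.0, -0.0, 86.6]
wrist_force: [-0.7, -0.3, -0.8]
width: 0.101
finger_force: 25.0
t: 7.5
eef_pos: [518.5, -207.7, 285.0]
orientation: [-180.0, -0.0, 86.6]
wrist_force: [-0.8, -0.9, -1.0]
width: 0.107
finger_force: 25.0
t: 7.7
eef_pos: [518.5, -207.8, 284.0]
orientation: [-180.0, -0.0, 86.6]
wrist_force: [0.8, 0.3, -0.6]
width: 0.105
finger_force: 25.0
t: 7.9
eef_pos: [518.5, -207.7, 283.0]
orientation: [-180.0, -0.0, 86.6]
wrist_force: [-0.7, 0.4, -0.5]
width: 0.102
finger_force: 25.0
```

No contact yet; going on in small steps.

```bash
python3 -m inch '[[[0,0,-0.001],[0,0,0],1],[[0,0,0],[0,0,0],1]]'; python3 -m inch '[[[0,0,-0.001],[0,0,0],1],[[0,0,0],[0,0,0],1]]'; python3 -m inch '[[[0,0,-0.001],[0,0,0],1],[[0,0,0],[0,0,0],1]]'
```

```text
t: 8.1
eef_pos: [518.5, -207.8, 282.0]
orientation: [-180.0, -0.0, 86.6]
wrist_force: [-0.3, 0.3, -1.0]
width: 0.103
finger_force: 25.0
t: 8.3
eef_pos: [518.5, -207.7, 281.0]
orientation: [-180.0, -0.0, 86.6]
wrist_force: [-0.7, 0.6, -0.4]
width: 0.105
finger_force: 25.0
t: 8.5
eef_pos: [518.5, -207.7, 280.0]
orientation: [-180.0, -0.0, 86.6]
wrist_force: [0.4, 0.7, -0.8]
width: 0.106
finger_force: 25.0
```

The tips are about 5 mm below the sill top with no force, so they are in the slots.

```bash
python3 -m inch '[[[0,0,-0.001],[0,0,0],1],[[0,0,-0.001],[0,0,0],1],[[0,0,-0.001],[0,0,0],1],[[0,0,0],[0,0,0],1]]'; python3 -m inch '[[[0,0,-0.001],[0,0,0],1],[[0,0,-0.001],[0,0,0],1],[[0,0,-0.001],[0,0,0],1],[[0,0,0],[0,0,0],1]]'; python3 -m inch '[[[0,0,-0.001],[0,0,0],1],[[0,0,-0.001],[0,0,0],1],[[0,0,-0.001],[0,0,0],1],[[0,0,0],[0,0,0],1]]'
```

```text
t: 8.9
eef_pos: [518.4, -207.7, 276.9]
orientation: [-180.0, -0.0, 86.6]
wrist_force: [1.0, 0.5, -0.3]
width: 0.106
finger_force: 25.0
t: 9.3
eef_pos: [518.4, -207.7, 274.0]
orientation: [-180.0, -0.0, 86.6]
wrist_force: [0.6, 0.2, 0.3]
width: 0.1
finger_force: 25.0
t: 9.7
eef_pos: [518.4, -207.7, 270.9]
orientation: [-180.0, -0.0, 86.6]
wrist_force: [0.3, -0.5, -1.0]
width: 0.105
finger_force: 25.0
```

```bash
python3 -m inch '[[[0,0,-0.001],[0,0,0],1],[[0,0,-0.001],[0,0,0],1],[[0,0,0],[0,0,0],1]]'; python3 -m inch '[[[0,0,-0.001],[0,0,0],1],[[0,0,0],[0,0,0],1]]'
```

```text
t: 10.0
eef_pos: [518.4, -207.7, 269.0]
orientation: [-180.0, -0.0, 86.6]
wrist_force: [-0.5, -0.7, -0.7]
width: 0.103
finger_force: 25.0
t: 10.2
eef_pos: [518.5, -207.7, 268.0]
orientation: [-180.0, -0.0, 86.6]
wrist_force: [0.2, 0.5, -1.3]
width: 0.104
finger_force: 25.0
```

Now half-millimetre steps until it is seated.

```bash
python3 -m inch '[[[0,0,-0.001],[0,0,0],1],[[0,0,0],[0,0,0],1]]'; python3 -m inch '[[[0,0,-0.001],[0,0,0],1],[[0,0,0],[0,0,0],1]]'; python3 -m inch '[[[0,0,-0.0005],[0,0,0],1],[[0,0,0],[0,0,0],1]]';python3 -m inch '[[[0,0,-0.0005],[0,0,0],1],[[0,0,0],[0,0,0],1]]'
```

```text
t: 10.4
eef_pos: [518.5, -207.7, 267.0]
orientation: [-180.0, -0.0, 86.6]
wrist_force: [0.5, 0.2, -0.3]
width: 0.105
finger_force: 25.0
t: 10.6
eef_pos: [518.5, -207.8, 266.1]
orientation: [-180.0, -0.0, 86.6]
wrist_force: [-0.4, 0.1, -0.7]
width: 0.104
finger_force: 25.0
t: 10.8
eef_pos: [518.5, -207.8, 265.6]
orientation: [-180.0, -0.0, 86.6]
wrist_force: [-0.0, -0.1, -1.1]
width: 0.108
finger_force: 25.0
t: 11.0
eef_pos: [518.5, -207.8, 265.1]
orientation: [-180.0, -0.0, 86.6]
wrist_force: [-0.8, 0.0, -1.8]
width: 0.103
finger_force: 25.0
```

```bash
python3 -m inch '[[[0,0,-0.0003],[0,0,0],1],[[0,0,0],[0,0,0],1]]'; python3 -m inch '[[[0,0,-0.0003],[0,0,0],1],[[0,0,0],[0,0,0],1]]'
```

```text
t: 11.2
eef_pos: [518.5, -207.8, 265.1]
orientation: [-180.0, 0.0, 86.6]
wrist_force: [-1.2, 0.1, 1.4]
width: 0.103
finger_force: 25.0
t: 11.4
eef_pos: [518.6, -207.8, 265.1]
orientation: [-180.0, 0.0, 86.6]
wrist_force: [-2.6, 2.2, 5.2]
width: 0.103
finger_force: 25.0
```

Contact is at TCP z 265.1 with about 6 N, as expected for home. I'll check in depth before releasing.

```bash
python3 - <<'E'
from h import *
i=info("wrist"); b,d=r.camera("wrist"); s,ds=r.camera("side"); print(r.get_obs()["wrist_force"])
v,u=np.nonzero(d>0); P=pts(i,np.c_[u,v],depth=d[v,u]); P=P[(P[:,1]>-185)&(P[:,1]<-155)]
c=P[abs(P[:,0]-521)<5]; print("back z",np.median(c[:,2]),np.polyfit(c[:,1],c[:,2],1)[0])
c=P[(abs(P[:,0]-521)>11)&(abs(P[:,0]-521)<15)]; print("sill z",np.median(c[:,2]))
cv2.imwrite("pics/s4.png",cv2.resize(s[260:380,300:420],(600,600),interpolation=2))
E
```

```text
[-2.60859767  1.97985098  5.47239172]
back z 178.70840919323348 -5.164759771523522
sill z 185.97075704970752
```

View pics/s4.png

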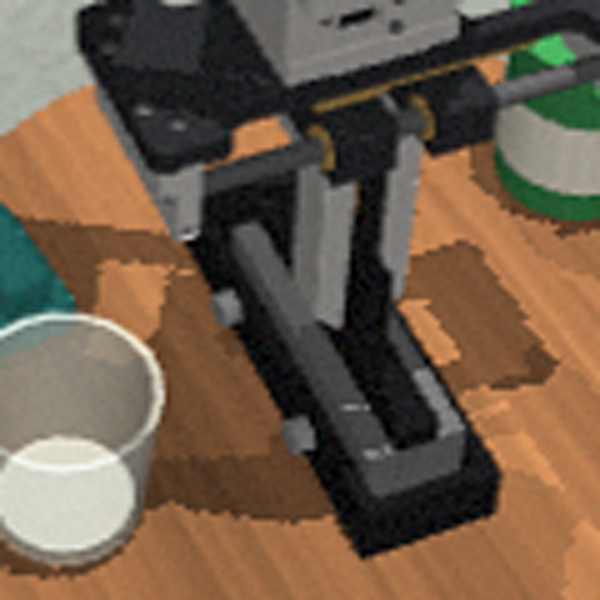

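The side view shows the comb's back lying flat on the sill along its length (crop 400,400), teeth out of sight. Releasing.

```bash
python3 -m inch '[[[0,0,0.0004],[0,0,0],1],[[0,0,0],[0,0,0],0.8],[[0,0,0],[0,0,0],0.6],[[0,0,0],[0,0,0],0.6],[[0,0,0],[0,0,0],0.6]]'; python3 -m inch '[[[0,0,0],[0,0,0],0.6],[[0,0,0],[0,0,0],0.6],[[0,0,0],[0,0,0],0.6],[[0,0,0],[0,0,0],0.6],[[0,0,0.0],[0,0,0],0.6]]'; python3 -m inch '[[[0,0,0.01],[0,0,0],0.6],[[0,0,0.03],[0,0,0],0.6],[[0,0,0.04],[0,0,0],0.6],[[0,0,0.03],[0,0,0],0.6],[[0,0,0],[0,0,0],0.6]]'
python3 - <<'E'
from h import *
b,d=r.camera("wrist"); i=info("wrist"); s,ds=r.camera("side")
v,u=np.nonzero((d>0)); P=pts(i,np.c_[u,v],depth=d[v,u]); g=b[v,u].max(1)
k=(g<60)&(abs(P[:,0]-520)<9)&(P[:,1]>-270)&(P[:,1]<-145)
for lo,hi in((95,106),(59,70)):
    Q=P[k&(P[:,2]>lo)&(P[:,2]<hi)]; print(len(Q),np.median(Q[:,2]),cv2.minAreaRect(Q[:,:2].astype(np.float32)))
cv2.imwrite("pics/s5.png",s)
E
```

```text
t: 12.0
eef_pos: [518.5, -207.8, 264.8]
orientation: [-180.0, -0.0, 86.6]
wrist_force: [-0.2, 0.2, 0.1]
width: 0.387
finger_force: 0.0
t: 12.5
eef_pos: [518.5, -207.8, 265.0]
orientation: [180.0, 0.0, 86.6]
wrist_force: [-0.2, 0.9, -0.7]
width: 0.403
finger_force: 0.0
t: 13.0
eef_pos: [519.6, -208.4, 381.3]
orientation: [179.5, 0.3, 86.6]
wrist_force: [0.1, 0.1, 0.6]
width: 0.4
finger_force: 0.0
1052 97.0965323463567 ((516.65966796875, -206.08009338378906), (44.081703186035156, 9.706218719482422), 86.69391632080078)
1736 61.17379978058466 ((516.767578125, -206.4067840576172), (112.21361541748047, 15.959821701049805), 86.9285659790039)
```

View pics/s5.png

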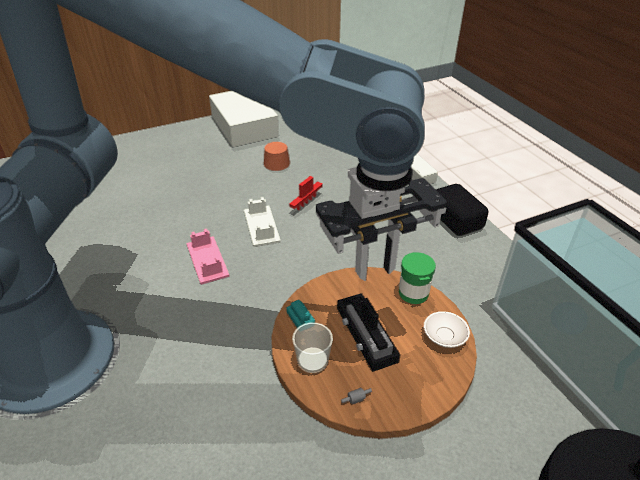

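The comb stands upright in the sill at (367,330), with the gripper clear and the bystanders in place. One settled height check, then I hand in.

```bash
python3 -m inch '[[[0,0,0],[0,0,0],0.6],[[0,0,0],[0,0,0],0.6],[[0,0,0],[0,0,0],0.6],[[0,0,0],[0,0,0],0.6],[[0,0,0],[0,0,0],0.6]]'
python3 - <<'E'
from h import *
i=info("wrist"); b,d=r.camera("wrist")
v,u=np.nonzero((d>0)); P=pts(i,np.c_[u,v],depth=d[v,u]); g=b[v,u].max(1)
k=(g<60)&(abs(P[:,0]-520)<9)&(P[:,1]>-270)&(P[:,1]<-145)
for lo,hi in((95,106),(59,70)):
    Q=P[k&(P[:,2]>lo)&(P[:,2]<hi)]; print(len(Q),np.median(Q[:,2]),cv2.minAreaRect(Q[:,:2].astype(np.float32)))
Q=P[(g>60)&(abs(P[:,0]-520)<17)&(P[:,1]>-255)&(P[:,1]<-160)&(P[:,2]<60)&(P[:,2]>48)]; print("sill",len(Q),np.median(Q[:,2]))
print(r.job_done())
E
```

```text
t: 13.6
eef_pos: [518.5, -207.7, 374.5]
orientation: [-180.0, -0.0, 86.6]
wrist_force: [0.3, 0.1, -0.2]
width: 0.397
finger_force: 0.0
1105 100.07955461364784 ((518.2077026367188, -207.31796264648438), (44.06447219848633, 9.529010772705078), 86.85010528564453)
2034 64.10193901783731 ((518.6858520507812, -207.26318359375), (111.69473266601562, 15.594446182250977), 87.13736724853516)
sill 2854 54.16487793207483
the job is handed in; nothing more can be done
None
```

The comb is fully home in the sill: its back measures 10 mm above the sill top, as it should when flat, and it went in with about 6 N at contact. It is released, and the job was handed in at about 14 s; no verdict came back.

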